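# Push the grinder's counterweighted spark window up to the marker

### The arm

A 7-joint arm with a two-finger parallel gripper is mounted at the origin on the work surface. World frame = base frame: x ahead of the robot, y to its left, z up, the work surface at z = 0. Lengths are in m, angles in rad, forces in N, time in s.
With the tool pointing down it reaches from about 0.35 to 0.9 m from the base axis. Payload 8.1 kg.
Tool frame: the origin (TCP) lies on the centre line of the jaws, within the pads' length; the fingertips stand 14 mm ahead of it and the grasp point (between the pads) lies 5 mm behind it; z points along the fingers, y is the direction in which the jaws open and shut (so a half turn about z gives the same grasp; the last joint's range is limited). The gripper opens to 85 mm and grips with 20 to 120 N. Pads are 22 mm wide; open, the fingers measure 114 mm over their backs; the gripper's body (76 mm by 85 mm) begins 54 mm behind the grasp point. The pads swing forward as they close: fully open they stand 13 mm farther back than shut.
Start: joints at [-1.265, 0.434, 0.025, 1.573, -0.012, 1.134, -0.075], TCP at [0.248, 0.574, 0.212] pointing down, gripper open.
Joint ranges: [-2.62, 2.62], [-0.44, 2.09], [-1.27, 1.32], [0.08, 2.57], [-1.32, 4.46], [0.12, 2], [-2.74, 2.74]. Speed limits (rad/s): [2.22, 2.22, 3.01, 3.01, 3.14, 3.14, 3.14].

### API

Orientations are given as [roll, pitch, yaw] about the fixed x, y, z axes, in that order (R = Rz(yaw) Ry(pitch) Rx(roll)).
In Python, from cell import * gives the robot as it stands.
- The arm moves only by the tool arm_command, never from a script. Its argument "commands" is a list of rows, each a list of 3 entries, a list of its own where there are three numbers: the shift along the tool's x, y, z in m, then the turn, a rotation vector about the tool's x, y, z in degrees, then the gripper's target within -1 to 1 (fully open at 1, half-way at 0, shut at -1). A call has 1 to 10 rows; each row shifts and turns the pose as measured when the row begins, along the tool's axes as they then stand; what a row does not reach is not made up. A row lasts 1/8 s, in which the tool goes at most 62.5 mm and 10.7 degrees, less where a joint would pass 70% of its speed; a pose out of reach is approached as far as the arm can. A call is refused whole if a number of a shift passes 0.0625 or a number of a turn 10.7, either way. A call with a gripper value outside its range is refused whole. The fingers move at their own pace and stop on an object; "newtons" is the grip in N (left out, the last holds). Time passes only in rows, so rows that do not move let the fingers close. It gives the time, the measured TCP pose, the force and the opening at its end, in the units of the state.
- observe(): the state, without advancing time (a new reading comes with each control period).
- camera(name): name is "side" or "top"; returns a dict with "img" (420x560x3 uint8, red, green, blue), "camera_matrix" (3x3 intrinsics, pixels), "dist_coeffs" ([k1, k2, p1, p2, k3] as OpenCV has them; the pictures are not rectified), "rvec" (rotation vector, rad) and "tvec" (3), from world to camera coordinates, as OpenCV has them. Camera axes: x right, y down, z forward; pixel columns grow to the right and rows downward; lengths in m; the calibration is good to about 2 mm. A picture is of the moment at which its call begins. There is no depth.
- sign_off(): hands the job in, once; it reports no verdict.
Trained networks look in a picture, given as the dict that the camera call returned (one of the last four; its "shot" number tells which), for a name from the list of things; names that differ only in an ending like _2 or _b are one class to them, and where a whole thing is asked for, a point or a joint stands for the part that bears it (a point fixed in the world has none). Each returns a list of dicts, best first, with "score" (0 to 1); they miss things now and then, are a little off and sometimes report something else, mostly with a low value. They report only what shows in the picture. A call takes as long as a camera call.
- search_frame(picture, name): "pixel" ([column, row] in pixels, amid what is visible of it).
The state is a dict: "time_s": time; "joint_pos": joint angles; "dq": joint speeds; "joint_torque": joint torques, N m; "tcp_pos": TCP position; "tool_rot": TCP orientation; "force": force on the tool from outside, world axes, zero at the start; "moment": the same for the moment, N m; "gripper_width": opening from 0.0 (shut) to 1.0 (fully open).
Only numpy, scipy, OpenCV 4.12 (cv2) and the standard library are available. Lean on these libraries where they do the work, as an engineer would, in place of code of your own. Each camera call takes 0.05 s, during which the arm holds its last target.

### The job

Open the spark window of the blade-grinding cabinet to its marked height: from beneath, push the yellow lip at the window's lower edge smoothly up the slope with the fingers until the lip is level with the red marker on the side rail, then take the hand away and leave the window there. Only push: do not grip the lip, and leave the marker and the whetstone, cleaver, oil bottle and tin cup where they are.

Things in the scene. Friction and masses are not known exactly. Their poses are not given: they have to be found in the camera images.
- cabinet: Fixed green cabinet, 330 mm deep (x), 414 wide (y), 352 high; origin at the centre of its underside, x to its back. Its front slopes at 45 degrees up and away from the robot, from an edge 75 mm high and 170 mm in front of the origin, between grey rails 34 mm wide at y = -160 and 160, standing 22 mm out of the slope. A grinding wheel lies inside; the space under the lip is open.
- sash (a joint): How far the clear sliding window stands up the slope from its lowest stop, m: 0 lowest, 0.17 at the upper stop. It slides straight up the slope (45 degrees). It is counterweighted: it stays where it is left and needs about 2 to 4 N along the slope to move, either way, plus about 8 N per m/s.
- lip (a point): Centre of the yellow lip, a bar along the window's lower edge: 276 mm long (y), 12 mm thick along the slope (x), standing 34 mm out of the window (z). Axes: x up the slope, the sliding direction; y along the lip, to the left seen from the robot; z square out of the slope. So its lower face lies 6 mm down along x, its outer edge 17 mm out along z and the window's surface 17 mm in.
- marker (a point): The red marker on the right-hand (-y) grey rail beside the end of the lip: a block 12 mm along the slope, 26 mm wide, its outer face level with the lip's. Same axes as the lip. The lip is level with it when both points have the same position along x (up the slope); they then lie 160 mm apart along y. It sits stiffly on the rail (about 15 N shifts it).
- whetstone: Loose two-layer whetstone lying flat on the bench in front of the cabinet, left of its middle, 50 x 150 x 28 mm (x, y, z); origin at the centre of its underside. Leave it alone.
- cleaver: Loose cleaver lying flat on the bench to the right of the cabinet, blade 170 x 85 mm, dark wooden handle 120 mm, 28 mm high, handle to its -x; origin at the blade's handle end, 14 mm below the handle's axis. Leave it alone.
- oil_bottle: Loose amber oil bottle standing left of the cabinet, 60 mm across, 140 mm high; origin at the centre of its underside. Leave it alone.
- tin_cup: Loose steel cup standing on the bench in front of the cabinet, right of its middle, 68 mm across, 65 mm high; origin at the centre of its underside. Leave it alone.

How it is judged:
On the way, in this order (a step that is already met when the one before it is completed fails the run):
1. the fingers have begun to push the window up by its lip (contact force between the fingers and sash above 0.5 N and distance of lip from where it was at the start of the episode above 0.02 m and x of lip in the frame of marker below -0.015 m), for 0.05 s.
2. the lip is level with the red marker (x of lip in the frame of marker between -0.01 and 0.01 m), for 0.2 s.
At the end, for the whole second after the job is handed in: The lip is within 10 mm of the marker's height along the slope and at rest, with the marker (8 mm) and the four bystanders (20 mm) where they were (all of step 2 and velocity of joint sash between -0.005 and 0.005 m/s and distance of marker from where it was at the start of the episode below 0.008 m and distance of each of whetstone, cleaver, oil_bottle, tin_cup from where it was at the start of the episode below 0.02 m); the robot touches nothing.
It fails at once if a bystander (whetstone, cleaver, oil bottle, tin cup) is moved or lifted by more than 20 mm (distance of any of whetstone, cleaver, oil_bottle, tin_cup from where it was at the start of the episode above 0.02 m).
It fails at once if the marker is shifted by more than 8 mm (distance of marker from where it was at the start of the episode above 0.008 m).
It fails at once if the window is slammed (faster than 0.4 m/s) (velocity of joint sash above 0.4 m/s).
It fails at once if the lip is taken between the fingers (x of the grasp point in the frame of lip between -0.005 and 0.005 m and y of the grasp point in the frame of lip between -0.138 and 0.138 m and z of the grasp point in the frame of lip between -0.017 and 0.018 m).
It also fails if it takes over 38 s, if anything falls off the work surface, if the arm or the gripper's body presses on something with over 40 N, if the wrist force passes 120 N, or if a joint passes its speed limit or range.

## Working session

There is one attempt and no reset: what is moved stays moved. The work goes in short steps, Python scripts to look and compute and a tool call to move; the robot and the scene stay as the last step left them, time stands still between calls to the robot, and variables do not carry over. Pictures are saved under pics/ and viewed, and the job is handed in when it is done.

Besides the shell and the picture viewer there is one more tool, called after "Request:" as name(argument=value, ...) on one line, values as JSON. arm_command: Moves the arm, as the interface text tells. Its arguments: {"type":"object","properties":{"commands":{"type":"array"},"newtons":{"type":"number"}},"required":["commands"]}

```bash
mkdir -p pics
cat > h.py <<'E'
from cell import *
import numpy as np, cv2
def shot(cam,fn,names=()):
    p=camera(cam); cv2.imwrite('pics/'+fn,p['img'][:,:,::-1])
    for n in names:
        try: print(cam,n,[(np.round(d['pixel'],1).tolist(),round(d['score'],2)) for d in search_frame(p,n)][:3])
        except Exception as e: print(n,e)
    return p
def ray(p,px):
    u=cv2.undistortPoints(np.array([[px]],float),p['camera_matrix'],np.array(p['dist_coeffs'],float))[0,0]
    R=cv2.Rodrigues(np.array(p['rvec'],float))[0]; t=np.array(p['tvec'],float).ravel()
    d=R.T@np.array([u[0],u[1],1]); return -R.T@t,d/np.linalg.norm(d)
def proj(p,P):
    return cv2.projectPoints(np.array(P,float).reshape(-1,3),np.array(p['rvec'],float),np.array(p['tvec'],float),p['camera_matrix'],np.array(p['dist_coeffs'],float))[0].reshape(-1,2)
def tri(pa,a,pb,b):
    o1,d1=ray(pa,a);o2,d2=ray(pb,b)
    A=np.stack([d1,-d2],1);s=np.linalg.lstsq(A,o2-o1,rcond=None)[0]
    x1=o1+s[0]*d1;x2=o2+s[1]*d2
    return (x1+x2)/2,np.linalg.norm(x1-x2)
E
python3 - <<'E'
from h import *
import pickle
N=['cabinet','sash','lip','marker','whetstone','cleaver','oil_bottle','tin_cup']
a=shot('side','s0.png',N);b=shot('top','t0.png',N)
pickle.dump((a,b),open('p0.pkl','wb'))
for p in(a,b): print(ray(p,[280,210]))
print(observe())
E
```

```text
side cabinet [([329.4, 240.4], 0.91)]
side sash [([286.1, 217.6], 0.75)]
side lip [([285.4, 217.0], 0.86)]
side marker [([267.0, 260.8], 0.56)]
side whetstone [([242.2, 211.3], 0.68)]
side cleaver [([284.4, 368.9], 0.7), ([287.2, 215.9], 0.51)]
side oil_bottle []
side tin_cup [([219.3, 273.9], 0.57)]
top cabinet [([361.7, 146.9], 0.93)]
top sash [([412.8, 223.0], 0.71), ([368.0, 273.8], 0.7), ([346.1, 185.5], 0.68)]
top lip [([351.0, 190.0], 0.76)]
top marker [([414.4, 221.3], 0.7), ([267.4, 248.4], 0.4)]
top whetstone [([264.3, 249.9], 0.84)]
top cleaver [([469.2, 215.1], 0.6), ([369.5, 272.5], 0.18)]
top oil_bottle [([224.6, 161.7], 0.77)]
top tin_cup [([370.4, 273.2], 0.9)]
(array([ 0.48038491, -1.00154296,  1.07508302]), array([ 0.06725549,  0.71234878, -0.69859567]))
(array([0.4589729 , 0.0181195 , 1.32313894]), array([ 0.07283815,  0.02238045, -0.99709263]))
{'time_s': 0.9, 'joint_pos': array([-1.2646234 ,  0.43448355,  0.02499528,  1.57319655, -0.01162696,
        1.13402129, -0.07510745]), 'dq': array([-0.00249239, -0.00164762,  0.00050532, -0.00056482,  0.00144795,
        0.00157447,  0.00022869]), 'joint_torque': array([-2.51033034e-04, -6.70287395e+01,  1.02353320e+00, -3.16567969e+01,
        1.53620553e-02,  2.33290673e-03, -3.83517840e-05]), 'tcp_pos': array([0.24844417, 0.57350682, 0.21203434]), 'tool_rot': array([ 3.14155749e+00, -1.75866422e-05,  2.73272030e+00]), 'force': array([ 0.21485931,  0.39270976, -0.76299897]), 'moment': array([-0.01401246, -0.02021499,  0.02209926]), 'gripper_width': 1.0026432199781772}
```

View pics/s0.png

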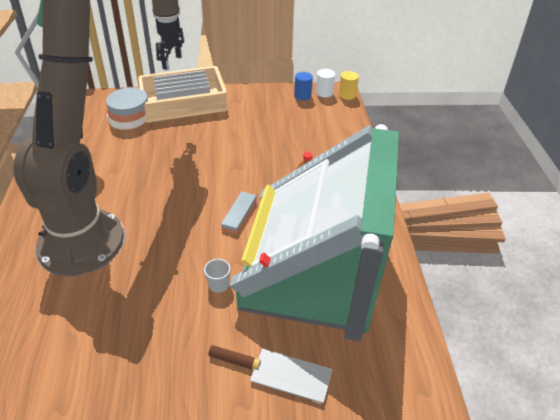

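View pics/t0.png

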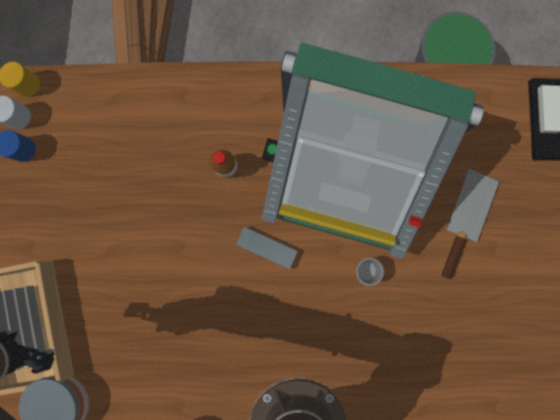

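Run:
```python
import cv2
s=cv2.imread('pics/s0.png');t=cv2.imread('pics/t0.png')
cv2.imwrite('pics/s0c.png',cv2.resize(s[110:350,210:420],None,fx=2.5,fy=2.5,interpolation=cv2.INTER_CUBIC))
cv2.imwrite('pics/t0c.png',cv2.resize(t[30:290,200:510],None,fx=2.3,fy=2.3,interpolation=cv2.INTER_CUBIC))
```

```text
(no output)
```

View pics/s0c.png

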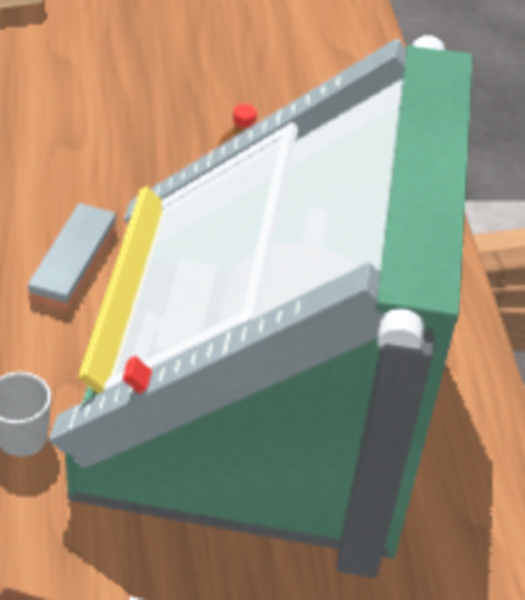

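View pics/t0c.png

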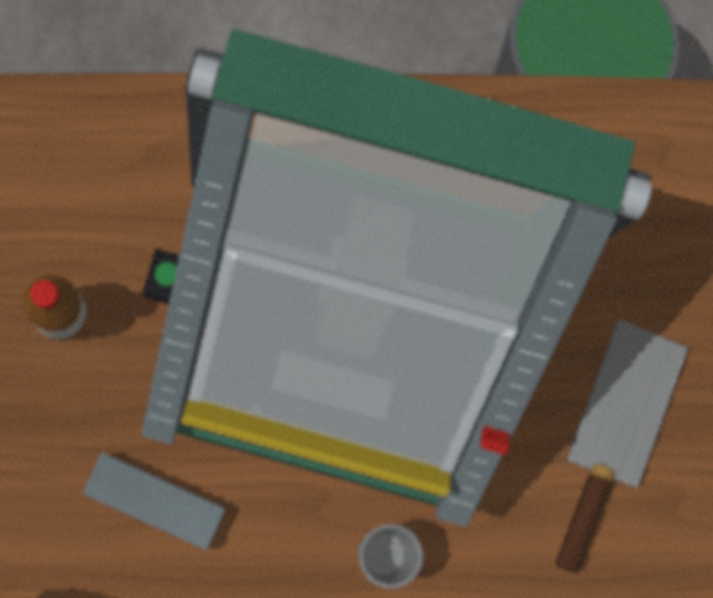

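```bash
cat > fit.py <<'E'
from h import *
from scipy.optimize import minimize
SS=4
def masks(p):
    hsv=cv2.cvtColor(cv2.resize(p['img'],None,fx=SS,fy=SS,interpolation=cv2.INTER_LINEAR),cv2.COLOR_RGB2HSV)
    y=((hsv[...,0]>22)&(hsv[...,0]<35)&(hsv[...,1]>120)&(hsv[...,2]>80)).astype(np.uint8)
    r=(((hsv[...,0]<6)|(hsv[...,0]>174))&(hsv[...,1]>170)&(hsv[...,2]>100)).astype(np.uint8)
    return y,r
def keep(m,px,rad):
    n,l,st,c=cv2.connectedComponentsWithStats(m)
    i=[k for k in range(1,n) if np.hypot(*(c[k]/SS-px))<rad]
    k=max(i,key=lambda k:st[k,4]); return (l==k).astype(np.uint8)
def frame(yaw):
    c,s=np.cos(yaw),np.sin(yaw);R=np.array([[c,-s,0],[s,c,0],[0,0,1]])
    q=np.sqrt(.5); return R@np.array([[q,0,-q],[0,1,0],[q,0,q]])
def box(hx,hy,z0,z1): return np.array([[x,y,z] for x in(-hx,hx) for y in(-hy,hy) for z in(z0,z1)])
LB=box(.006,.138,-.017,.017); MB=box(.006,.013,0.005,.017)
def hull(p,P):
    uv=proj(p,P)*SS+(SS-1)/2
    m=np.zeros((420*SS,560*SS),np.uint8)
    cv2.fillConvexPoly(m,cv2.convexHull(np.round(uv*16).astype(np.int32)),1,shift=4); return m
def cost(v,D):
    A=frame(v[3]);c=0
    for p,my,mr in D:
        if my is not None:
            h=hull(p,LB@A.T+v[:3]); c+=1-(h&my).sum()/(h|my).sum()
        if mr is not None:
            h=hull(p,(MB+[v[4],-.16,0])@A.T+v[:3]); c+=.3*(1-(h&mr).sum()/(h|mr).sum())
    return c
E
python3 - <<'E'
from fit import *
import pickle
a,b=pickle.load(open('p0.pkl','rb'))
D=[]
for p,l,m in((a,[259,225],[265,260]),(b,[340,227],[415,221])):
    y,r=masks(p);y=keep(y,np.array(l),20);r=keep(r,np.array(m),8);D.append((p,y,r)); print(y.sum()/16,r.sum()/16)
c,e=tri(a,[259,225],b,[339,227]);print(c,e, tri(a,[265.5,260],b,[415,221]))
best=None
for yaw in(-.3,-.2,-.25):
  r=minimize(cost,[*c,yaw,.05],args=(D,),method='Nelder-Mead',options=dict(initial_simplex=np.array([[*c,yaw,.05]]+[list(np.array([*c,yaw,.05])+np.eye(5)[i]*[.02,.02,.02,.1,.03][i]) for i in range(5)]),maxiter=400,xatol=1e-4))
  print(r.fun,r.x)
  if best is None or r.fun<best.fun: best=r
v=best.x;np.save('v.npy',v);A=frame(v[3])
print('sash', 'per view',[cost(v,[d]) for d in D])
for (p,y,r),n in zip(D,'st'):
    im=cv2.resize(p['img'][:,:,::-1],None,fx=SS,fy=SS)
    for B in (LB,MB+[v[4],-.16,0]):
        h=hull(p,B@A.T+v[:3]);cs,_=cv2.findContours(h,cv2.RETR_EXTERNAL,cv2.CHAIN_APPROX_NONE);cv2.drawContours(im,cs,-1,(255,0,255),1)
    x0,y0=(210,160) if n=='s' else (265,185)
    cv2.imwrite(f'pics/fit_{n}.png',im[y0*SS:(y0+130)*SS,x0*SS:(x0+180)*SS])
E
```

```text
852.1875 69.125
1337.5 90.0625
[ 0.50998991 -0.09205065  0.1317123 ] 0.006417466748213081 (array([ 0.51962593, -0.25645258,  0.18722262]), np.float64(0.003050573944361242))
0.610929341680237 [ 0.51284588 -0.08883064  0.12420479 -0.25453722  0.07760436]
0.6107325876393566 [ 0.5144716  -0.08873694  0.12708158 -0.26228702  0.07659906]
0.6108775385097077 [ 0.51293501 -0.08883982  0.1252209  -0.2550708   0.07749733]
sash per view [np.float64(0.37307923193669035), np.float64(0.2376533557026662)]
```

View pics/fit_s.png

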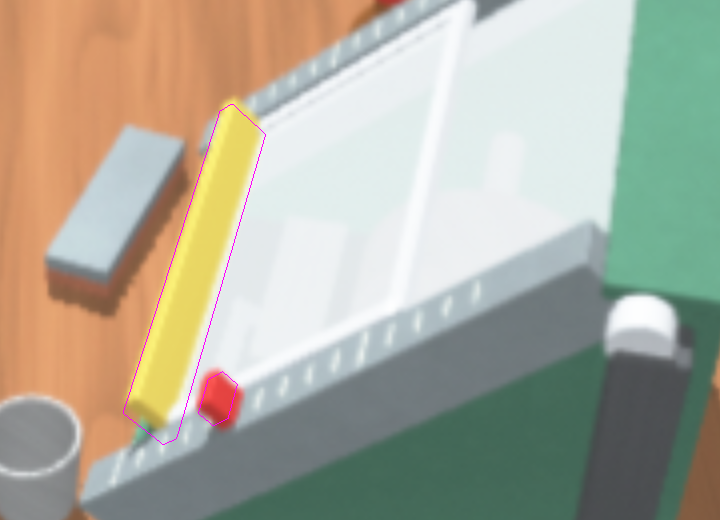

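View pics/fit_t.png

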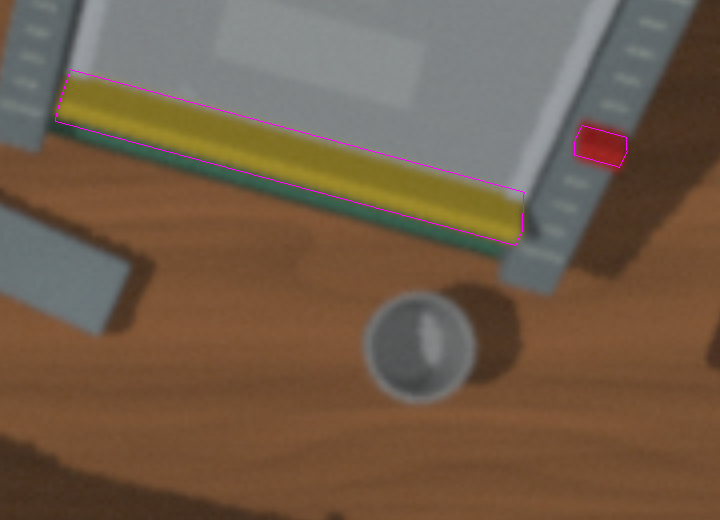

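```bash
cat >> fit.py <<'E'
def cost2(v,D,w=1):
    A=frame(v[3]);c=0;L=box(.006,.138,v[5],.017);M=box(.006,.013,v[6],.017)
    for p,my,mr in D:
        h=hull(p,L@A.T+v[:3]); c+=1-(h&my).sum()/(h|my).sum()
        if mr is not None:
            h=hull(p,(M+[v[4],-.16,0])@A.T+v[:3]); c+=.5*(1-(h&mr).sum()/(h|mr).sum())
    return c
E
python3 - <<'E'
from fit import *
import pickle
a,b=pickle.load(open('p0.pkl','rb'))
D=[]
for p,l,m in((a,[259,225],[265,260]),(b,[340,227],[415,221])):
    y,r=masks(p);D.append((p,keep(y,np.array(l),20),keep(r,np.array(m),8)))
v0=np.array([*np.load('v.npy'),-.005,0.])
for k in range(3):
  r=minimize(cost2,v0,args=(D,),method='Nelder-Mead',options=dict(initial_simplex=np.vstack([v0,v0+np.diag([.01,.01,.01,.05,.02,.01,.01])]),maxiter=500,xatol=1e-4));print(r.fun,r.x.round(4));v0=r.x
v=v0;np.save('v.npy',v);A=frame(v[3])
# height of lip above slope base -> sash
print('axes',A.round(3).tolist())
for (p,y,r),n in zip(D,'st'):
    im=cv2.resize(p['img'][:,:,::-1],None,fx=SS,fy=SS)
    for B in (box(.006,.138,v[5],.017),box(.006,.013,v[6],.017)+[v[4],-.16,0]):
        h=hull(p,B@A.T+v[:3]);cs,_=cv2.findContours(h,cv2.RETR_EXTERNAL,cv2.CHAIN_APPROX_NONE);cv2.drawContours(im,cs,-1,(255,0,255),1)
    x0,y0=(210,160) if n=='s' else (265,185)
    cv2.imwrite(f'pics/fit2_{n}.png',im[y0*SS:(y0+130)*SS,x0*SS:(x0+180)*SS])
E
```

```text
0.37062670942648757 [ 0.5163 -0.089   0.1299 -0.2694  0.0754 -0.0073  0.0047]
0.36870190497703403 [ 0.5162 -0.089   0.1299 -0.2697  0.0753 -0.0074  0.0045]
0.3681256615867192 [ 0.5162 -0.089   0.1299 -0.2697  0.0753 -0.0074  0.0045]
axes [[0.682, 0.266, -0.682], [-0.188, 0.964, 0.188], [0.707, 0.0, 0.707]]
```

Run:
```python
import cv2,numpy as np
a=cv2.imread('pics/fit2_s.png');b=cv2.imread('pics/fit2_t.png')
cv2.imwrite('pics/fit2.png',np.vstack([a[80:440,:600],b[:260,:600]])[:600])
```

```text
(no output)
```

View pics/fit2.png

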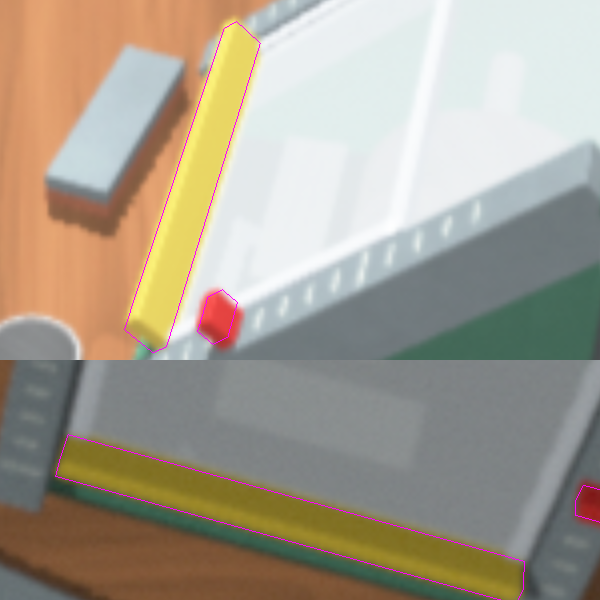

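Request:
arm_command(commands=[[[-0.034,-0.048,-0.006],[0,0,0],-1],[[-0.034,-0.048,-0.006],[0,0,0],-1],[[-0.034,-0.048,-0.006],[0,0,0],-1],[[-0.034,-0.048,-0.006],[0,0,0],-1]], newtons=20)

```text
time_s: 1.4
tcp_pos: [0.2967, 0.341, 0.235]
tool_rot: [3.141, -0.001, 2.739]
force: [1.3, 0.1, 0.5]
gripper_width: 0.145
```

```bash
cat > st.py <<'E'
from fit import *
from scipy.spatial.transform import Rotation as Ro
def state():
    s=observe(); R=Ro.from_euler('xyz',s['tool_rot']).as_matrix(); return s,s['tcp_pos'],R
def rep():
    s,p,R=state();v=np.load('v.npy');A=frame(v[3])
    print('t',round(s['time_s'],2),'p',p.round(3),'w',round(s['gripper_width'],3),'F',s['force'].round(1))
    print('q',s['joint_pos'].round(3)); print('tcp in lip0 (mm)',(A.T@(p-v[:3])*1000).round(1),'Rlip',(A.T@R).round(2).tolist())
    Rt=A@np.diag([-1,1,-1]); print('rotvec to target deg',np.degrees(Ro.from_matrix(R.T@Rt).as_rotvec()).round(1))
    return s,p,R,v,A
if __name__=='__main__': rep()
E
python3 st.py
```

```text
t 1.4 p [0.297 0.341 0.235] w 0.145 F [1.3 0.1 0.5]
q [-1.038  0.128  0.074  1.943 -0.012  1.07   0.209]
tcp in lip0 (mm) [-156.3  356.   304.9] Rlip [[-0.7, 0.09, -0.71], [0.13, 0.99, 0.0], [0.7, -0.09, -0.71]]
rotvec to target deg [ -3.  -45.   -7.3]
```

Request:
arm_command(commands=[[[-0.031,-0.044,0],[0,-4,-1],-1],[[-0.031,-0.044,0.002],[0,-4,-1],-1],[[-0.031,-0.044,0.004],[0,-4,-1],-1],[[-0.031,-0.044,0.006],[0,-4,-1],-1],[[-0.031,-0.044,0.008],[0,-4,-1],-1],[[-0.031,-0.044,0.01],[0,-4,-1],-1]])

```text
time_s: 2.15
tcp_pos: [0.3841, 0.0164, 0.242]
tool_rot: [-3.123, 0.432, 2.847]
force: [1.7, -0.6, 0.2]
gripper_width: -0.0
```

```bash
python3 st.py
```

```text
t 2.15 p [0.384 0.016 0.242] w -0.0 F [ 1.7 -0.6  0.2]
q [-0.833 -0.273  0.242  2.368  0.557  0.848  0.348]
tcp in lip0 (mm) [-30.6  66.4 189.1] Rlip [[-0.94, 0.01, -0.35], [0.02, 1.0, -0.03], [0.35, -0.03, -0.94]]
rotvec to target deg [ -1.9 -20.3  -1. ]
```

Request:
arm_command(commands=[[[0.001,-0.022,0.03],[-0.5,-3,0],-1],[[0.002,-0.022,0.03],[-0.5,-3,0],-1],[[0.003,-0.022,0.03],[-0.5,-3,0],-1]])

```text
time_s: 2.52
tcp_pos: [0.3999, -0.0463, 0.1938]
tool_rot: [-3.134, 0.58, 2.844]
force: [0.6, -0.0, 0.8]
gripper_width: 0.001
```

```bash
python3 st.py
```

```text
t 2.52 p [ 0.4   -0.046  0.194] w 0.001 F [ 0.6 -0.   0.8]
q [-0.514 -0.214  0.123  2.564  0.909  0.498  0.131]
tcp in lip0 (mm) [-42.2  10.2 132.5] Rlip [[-0.98, 0.02, -0.2], [0.02, 1.0, -0.02], [0.2, -0.03, -0.98]]
rotvec to target deg [ -1.5 -11.8  -1.2]
```

Request:
arm_command(commands=[[[-0.006,-0.001,0.025],[0,0,0],-1],[[-0.004,-0.002,0.03],[0,0,0],-1]])

```text
time_s: 2.78
tcp_pos: [0.4373, -0.0602, 0.1545]
tool_rot: [-3.14, 0.584, 2.842]
force: [2.3, 0.1, 1.5]
gripper_width: 0.002
```

```bash
python3 st.py
```

```text
t 2.77 p [ 0.437 -0.06   0.154] w 0.002 F [2.3 0.1 1.5]
q [-0.239 -0.021 -0.003  2.567  1.305  0.301 -0.188]
tcp in lip0 (mm) [-41.9   6.7  76.6] Rlip [[-0.98, 0.02, -0.2], [0.02, 1.0, -0.02], [0.2, -0.02, -0.98]]
rotvec to target deg [ -1.2 -11.5  -1.3]
```

Request:
arm_command(commands=[[[-0.004,-0.002,0.025],[0,1,0],-1]])

```text
time_s: 2.9
tcp_pos: [0.453, -0.0683, 0.1349]
tool_rot: [-3.141, 0.565, 2.84]
force: [0.7, 0.4, 1.0]
gripper_width: 0.002
```

```bash
python3 st.py
```

```text
t 2.9 p [ 0.453 -0.068  0.135] w 0.002 F [0.7 0.4 1. ]
q [-0.209  0.059  0.028  2.552  1.494  0.252 -0.339]
tcp in lip0 (mm) [-43.5   3.2  50.5] Rlip [[-0.98, 0.02, -0.22], [0.03, 1.0, -0.02], [0.22, -0.02, -0.98]]
rotvec to target deg [ -1.2 -12.6  -1.4]
```

Request:
arm_command(commands=[[[-0.01,-0.001,0.019],[0,0,0],-1],[[-0.01,-0.001,0.018],[0,0,0],-1]])

```text
time_s: 3.15
tcp_pos: [0.4885, -0.0823, 0.1132]
tool_rot: [-3.141, 0.564, 2.838]
force: [0.2, 0.8, -0.1]
gripper_width: -0.0
```

Run:
```python
from st import *
rep()
a=shot('side','s1.png');b=shot('top','t1.png')
s=a['img'][150:300,190:350,::-1];t=b['img'][130:280,250:430,::-1]
k=lambda i:cv2.resize(i,(400,int(i.shape[0]*400/i.shape[1])),interpolation=cv2.INTER_CUBIC)
s,t=k(s),k(t);h=min(len(s),len(t));cv2.imwrite('pics/c1.png',np.hstack([s[:h],t[:h]]))
```

```text
t 3.15 p [ 0.489 -0.082  0.113] w -0.0 F [ 0.2  0.8 -0.1]
q [-0.141  0.174  0.033  2.507  1.856  0.22  -0.649]
tcp in lip0 (mm) [-32.   -0.9   8.3] Rlip [[-0.98, 0.02, -0.22], [0.03, 1.0, -0.02], [0.22, -0.02, -0.98]]
rotvec to target deg [ -1.3 -12.7  -1.5]
```

View pics/c1.png

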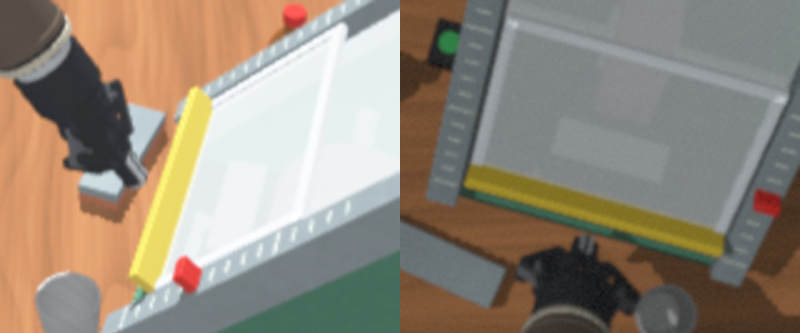

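Run:
```python
from st import *
import pickle
a,b=pickle.load(open('p0.pkl','rb'))
s,p,R=state();v=np.load('v.npy');A=frame(v[3])
P=[p,p+.014*R[:,2],v[:3]+A@[-.006,0,.017],v[:3]+A@[-.006,0,-.017],v[:3]+A@[.006,0,.017]]
for c in(a,b):print(proj(c,P).round(0).tolist())
```

```text
[[250.0, 228.0], [253.0, 231.0], [254.0, 222.0], [263.0, 229.0], [257.0, 220.0]]
[[334.0, 235.0], [335.0, 232.0], [336.0, 230.0], [338.0, 220.0], [337.0, 226.0]]
```

```bash
cat > look.py <<'E'
from st import *
import sys
s,p,R,v,A=rep()
n=sys.argv[1]
out=[]
for cam,(x0,y0) in(('side',(200,165)),('top',(285,170))):
    c=camera(cam);k=5
    im=cv2.resize(c['img'][y0:y0+110,x0:x0+80,::-1],None,fx=k,fy=k,interpolation=cv2.INTER_CUBIC)
    for P,col in((p,(255,0,0)),(p+.014*R[:,2],(255,0,255)),(v[:3]+A@[-.006,0,.017],(0,0,255)),(p-.05*R[:,2],(0,255,0))):
        u=(proj(c,[P])[0]-[x0,y0]+.5)*k; cv2.circle(im,tuple(int(q) for q in u),3,col,-1)
    out.append(im)
cv2.imwrite(f'pics/{n}.png',np.hstack(out))
E
python3 look.py l1
```

```text
t 3.25 p [ 0.489 -0.083  0.113] w 0.0 F [-0.2 -0.6 -0.4]
q [-0.14   0.175  0.033  2.505  1.853  0.221 -0.646]
tcp in lip0 (mm) [-31.6  -1.1   7.8] Rlip [[-0.98, 0.02, -0.22], [0.03, 1.0, -0.02], [0.22, -0.03, -0.98]]
rotvec to target deg [ -1.3 -12.7  -1.5]
```

View pics/l1.png

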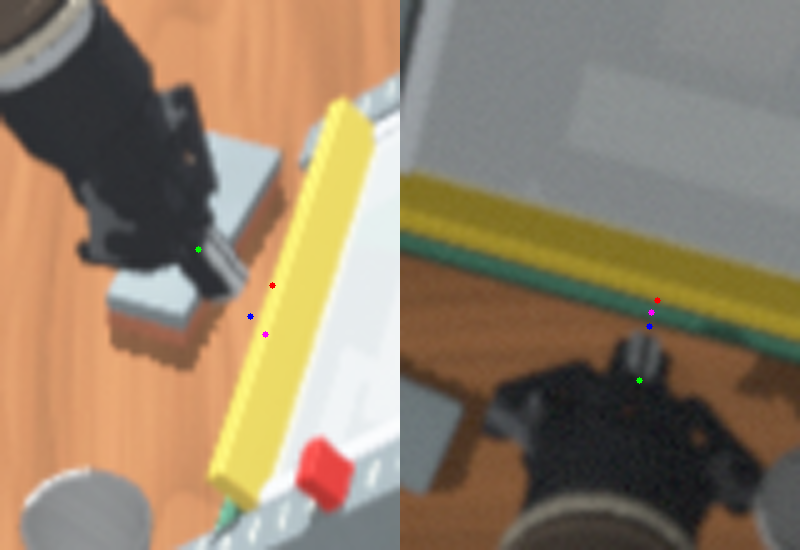

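Run:
```python
from st import *
import pickle
a,b=pickle.load(open('p0.pkl','rb'))
s,p,R=state();v=np.load('v.npy');A=frame(v[3])
x,e=tri(a,[246.5,223],b,[333.4,237]);print(x,e,'tool',R.T@(x-p),'lip',A.T@(x-v[:3]))
```

```text
[ 0.48248046 -0.07932542  0.12789341] 0.0023727878963051953 tool [-0.00302341  0.00115843 -0.01515577] lip [-0.02627116  0.0003685   0.02339284]
```

Request:
arm_command(commands=[[[-0.004,0,0.018],[0,0,0],-1]])

```text
time_s: 3.48
tcp_pos: [0.4994, -0.0854, 0.1014]
tool_rot: [-3.142, 0.565, 2.838]
force: [1.2, -0.2, -0.2]
gripper_width: 0.001
```

```bash
python3 look.py l2
```

```text
t 3.48 p [ 0.499 -0.085  0.101] w 0.001 F [ 1.2 -0.2 -0.2]
q [-0.079  0.222 -0.021  2.494  2.008  0.239 -0.792]
tcp in lip0 (mm) [-32.4  -1.   -8. ] Rlip [[-0.98, 0.02, -0.22], [0.03, 1.0, -0.02], [0.22, -0.02, -0.98]]
rotvec to target deg [ -1.2 -12.6  -1.5]
```

View pics/l2.png

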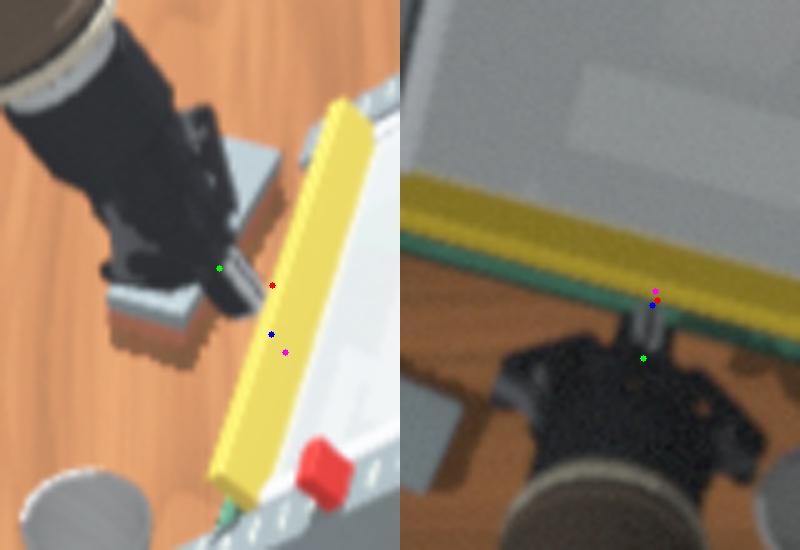

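Request:
arm_command(commands=[[[-0.002,0,0.014],[0,0,0],-1],[[-0.008,0,0.0],[0,0,0],-1]])

```text
time_s: 3.82
tcp_pos: [0.5133, -0.0902, 0.0946]
tool_rot: [-3.14, 0.563, 2.839]
force: [-0.1, -0.5, -1.2]
gripper_width: -0.002
```

```bash
python3 look.py l3
```

```text
t 3.83 p [ 0.513 -0.09   0.095] w -0.002 F [-0.1 -0.5 -1.2]
q [-0.049  0.257 -0.034  2.468  2.056  0.239 -0.823]
tcp in lip0 (mm) [-26.8  -1.9 -23.2] Rlip [[-0.98, 0.02, -0.22], [0.03, 1.0, -0.02], [0.22, -0.03, -0.98]]
rotvec to target deg [ -1.3 -12.7  -1.5]
```

View pics/l3.png

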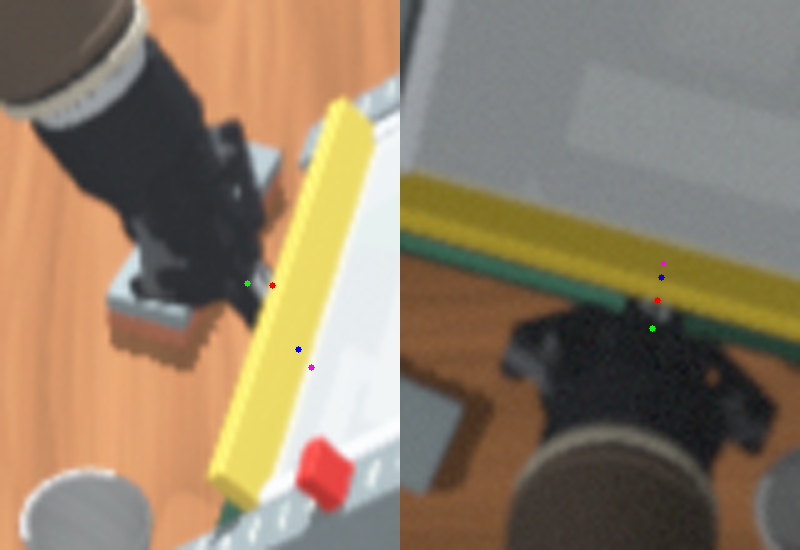

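Request:
arm_command(commands=[[[-0.008,0,-0.002],[0,0,0],-1],[[-0.008,0,-0.002],[0,0,0],-1]])

```text
time_s: 4.18
tcp_pos: [0.522, -0.0926, 0.1074]
tool_rot: [-3.141, 0.562, 2.839]
force: [-0.9, 0.4, -3.4]
gripper_width: 0.007
```

```bash
python3 look.py l4
```

```text
t 4.17 p [ 0.522 -0.093  0.107] w 0.007 F [-0.9  0.4 -3.4]
q [-0.134  0.233  0.078  2.443  1.919  0.185 -0.671]
tcp in lip0 (mm) [-11.3  -1.9 -20.5] Rlip [[-0.97, 0.02, -0.22], [0.03, 1.0, -0.02], [0.22, -0.02, -0.97]]
rotvec to target deg [ -1.2 -12.8  -1.5]
```

View pics/l4.png

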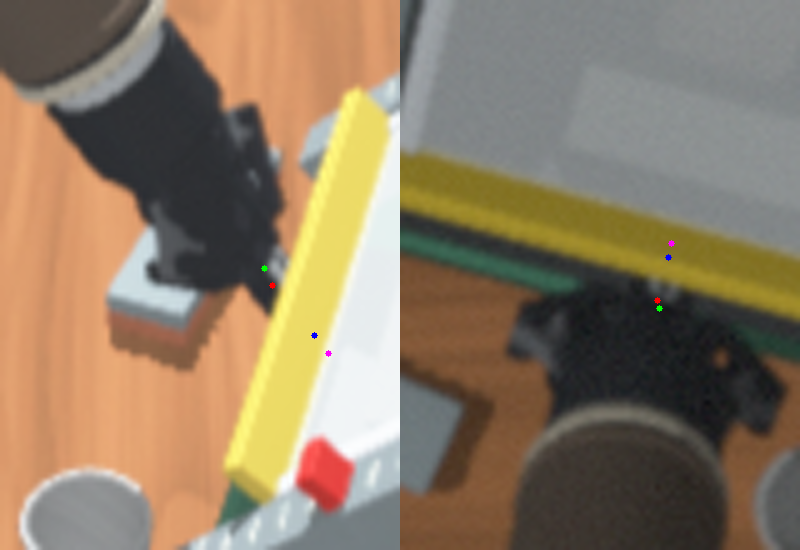

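```bash
cat > gap.py <<'E'
from st import *
import sys
from scipy.optimize import minimize_scalar
s0,p,R,v,A=rep()
D={}
for cam in('side','top'):
    c=camera(cam);y,_=masks(c)
    L=box(.006,.138,v[5],.017)
    def f(s):
        # per-view silhouette, shift s along e
        h=hull(c,L@A.T+v[:3]+A[:,0]*s); yy=y.copy()
        far=cv2.dilate(h,np.ones((41,41),np.uint8)); yy&=far
        return 1-(h&yy).sum()/max(1,(h|yy).sum())
    ss=np.arange(-.005,.12,.001);fs=[f(s) for s in ss];i=int(np.argmin(fs))
    r=minimize_scalar(f,bounds=(ss[max(i-2,0)],ss[min(i+2,len(ss)-1)]),method='bounded')
    print(cam,'lip shift mm',round(r.x*1000,1),'cost',round(r.fun,3),'remaining',round((v[4]-r.x)*1000,1))
    cv2.imwrite(f'pics/g_{sys.argv[1]}_{cam}.png',c['img'][:,:,::-1])
E
python3 gap.py 1
```

```text
t 4.28 p [ 0.523 -0.093  0.108] w 0.001 F [-0.4 -0.6 -0.6]
q [-0.134  0.233  0.079  2.442  1.921  0.186 -0.673]
tcp in lip0 (mm) [-10.1  -1.7 -20.7] Rlip [[-0.98, 0.02, -0.22], [0.03, 1.0, -0.02], [0.22, -0.02, -0.98]]
rotvec to target deg [ -1.2 -12.7  -1.5]
side lip shift mm 12.3 cost 0.061 remaining 63.1
top lip shift mm 12.0 cost 0.06 remaining 63.3
```

Request:
arm_command(commands=[[[-0.008,0,-0.0015],[0,0,0],-1],[[-0.008,0,-0.0015],[0,0,0],-1],[[-0.008,0,-0.0015],[0,0,0],-1],[[-0.008,0,-0.0015],[0,0,0],-1],[[-0.008,0,-0.0015],[0,0,0],-1]])

```text
time_s: 5.0
tcp_pos: [0.5457, -0.0991, 0.132]
tool_rot: [-3.139, 0.555, 2.844]
force: [-1.8, 0.6, -2.8]
gripper_width: 0.003
```

```bash
python3 gap.py 2
```

```text
t 5.0 p [ 0.546 -0.099  0.132] w 0.003 F [-1.8  0.6 -2.8]
q [-0.229  0.207  0.218  2.367  1.245  0.134  0.038]
tcp in lip0 (mm) [ 23.4  -1.8 -20.6] Rlip [[-0.97, 0.02, -0.23], [0.02, 1.0, -0.02], [0.23, -0.02, -0.97]]
rotvec to target deg [ -1.2 -13.2  -1.2]
side lip shift mm 46.4 cost 0.113 remaining 28.9
top lip shift mm 48.3 cost 0.047 remaining 27.1
```

View pics/g_2_side.png

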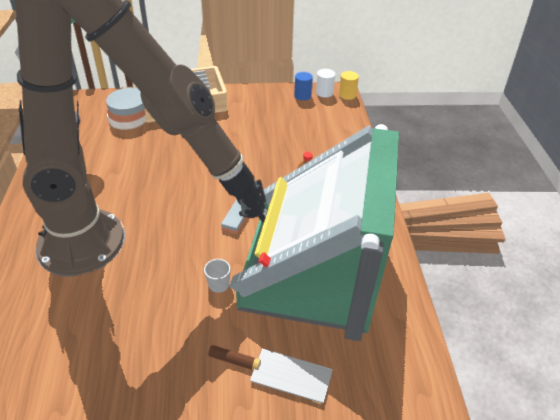

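Request:
arm_command(commands=[[[-0.007,0,-0.0015],[0,0.5,0],-1],[[-0.007,0,-0.0015],[0,0.5,0],-1]])

```text
time_s: 5.35
tcp_pos: [0.5537, -0.1015, 0.1407]
tool_rot: [-3.138, 0.534, 2.845]
force: [-2.6, -0.0, -0.9]
gripper_width: 0.006
```

```bash
python3 gap.py 3
```

```text
t 5.35 p [ 0.554 -0.102  0.141] w 0.006 F [-2.6 -0.  -0.9]
q [-0.089  0.203  0.069  2.312  0.921  0.191  0.376]
tcp in lip0 (mm) [ 35.6  -2.1 -20.3] Rlip [[-0.97, 0.02, -0.25], [0.02, 1.0, -0.02], [0.25, -0.02, -0.97]]
rotvec to target deg [ -1.2 -14.4  -1.2]
side lip shift mm 59.3 cost 0.108 remaining 16.0
top lip shift mm 61.1 cost 0.047 remaining 14.2
```

Request:
arm_command(commands=[[[-0.006,0,-0.0015],[0,0,0],-1],[[-0.005,0,-0.001],[0,0,0],-1]])

```text
time_s: 5.7
tcp_pos: [0.5608, -0.1042, 0.1479]
tool_rot: [-3.138, 0.535, 2.844]
force: [-2.6, 3.1, -0.2]
gripper_width: -0.0
```

```bash
python3 gap.py 4
python3 - <<'E'
import cv2,numpy as np
s=cv2.imread('pics/g_4_side.png')[165:285,225:345];t=cv2.imread('pics/g_4_top.png')[150:270,320:440]
cv2.imwrite('pics/g4.png',cv2.resize(np.hstack([s,t]),None,fx=3.3,fy=3.3,interpolation=cv2.INTER_CUBIC))
E
```

```text
t 5.7 p [ 0.561 -0.104  0.148] w -0.0 F [-2.6  3.1 -0.2]
q [-0.039  0.202  0.02   2.286  0.846  0.214  0.458]
tcp in lip0 (mm) [ 45.9  -2.7 -20.6] Rlip [[-0.97, 0.02, -0.25], [0.02, 1.0, -0.02], [0.25, -0.02, -0.97]]
rotvec to target deg [ -1.2 -14.4  -1.3]
side lip shift mm 69.7 cost 0.089 remaining 5.6
top lip shift mm 71.0 cost 0.047 remaining 4.3
```

View pics/g4.png

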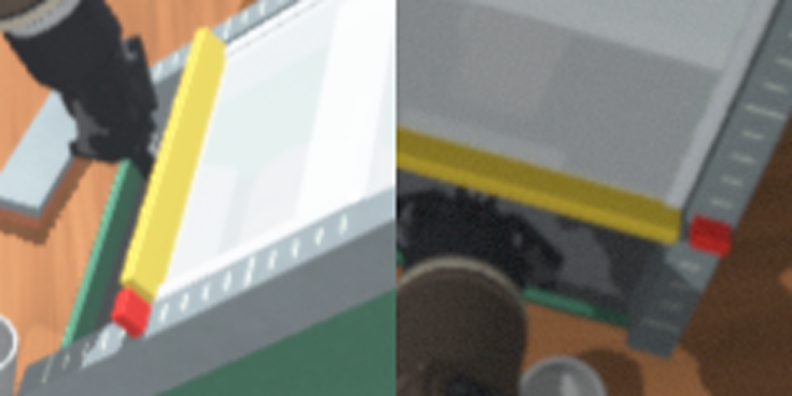

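```bash
cat > mk.py <<'E'
from st import *
import sys
from scipy.optimize import minimize
v=np.load('v.npy');A=frame(v[3])
def run(tag):
  for cam,px in(('side',[265,260]),('top',[415,221])):
    img=cv2.imread(f'pics/g_{tag}_{cam}.png')[:,:,::-1].copy()
    import pickle
    a,b=pickle.load(open('p0.pkl','rb')); c=dict(a if cam=='side' else b); c['img']=img
    y,r=masks(c); r=keep(r,np.array(px),8); 
    def fl(q):
        h=hull(c,box(.006,.138,v[5],.017)@A.T+v[:3]+A@[q[0],q[1],0]); yy=y&cv2.dilate(h,np.ones((41,41),np.uint8)); return 1-(h&yy).sum()/(h|yy).sum()
    def fm(q,z0):
        h=hull(c,(box(.006,.013,z0,.017)+[q[0],-.16+q[1],0])@A.T+v[:3]); return 1-(h&r).sum()/(h|r).sum()
    nm=lambda f,x0,*a:minimize(f,x0,args=a,method='Nelder-Mead',options=dict(initial_simplex=[x0,[x0[0]+.006,x0[1]],[x0[0],x0[1]+.006]]))
    L=min((nm(fl,[s,0.]) for s in(.06,.07,.075)),key=lambda r:r.fun)
    print(cam,'lip',(L.x*1000).round(1),round(L.fun,3))
    for z0 in(-.017,-.012,-.006,0,.005,.01):
        M=nm(fm,[.074,0.],z0);print('  z0',z0,'marker',(M.x*1000).round(1),round(M.fun,3),'diff',round((L.x[0]-M.x[0])*1000,1))
run(sys.argv[1])
E
python3 mk.py 4
```

```text
side lip [69.8  7.9] 0.073
  z0 -0.017 marker [52.4 24.9] 0.544 diff 17.4
  z0 -0.012 marker [58.1 15.8] 0.49 diff 11.7
  z0 -0.006 marker [65.5  8.9] 0.395 diff 4.3
  z0 0 marker [73.3  2.1] 0.251 diff -3.5
  z0 0.005 marker [78.1 -3.3] 0.305 diff -8.3
  z0 0.01 marker [83.9 -8.8] 0.422 diff -14.2
top lip [71.3  0.7] 0.044
  z0 -0.017 marker [66.9 -2.5] 0.482 diff 4.4
  z0 -0.012 marker [67.3 -1.8] 0.425 diff 3.9
  z0 -0.006 marker [70.1 -0.7] 0.336 diff 1.1
  z0 0 marker [72.4 -1.7] 0.215 diff -1.1
  z0 0.005 marker [75.6 -0.7] 0.12 diff -4.3
  z0 0.01 marker [76.  0.] 0.232 diff -4.7
```

Request:
arm_command(commands=[[[-0.003,0,-0.0006],[0,0,0],-1],[[0,0,0],[0,0,0],-1]])

```text
time_s: 6.05
tcp_pos: [0.5633, -0.1052, 0.1502]
tool_rot: [-3.137, 0.535, 2.843]
force: [-1.0, -0.7, 0.5]
gripper_width: -0.003
```

```bash
python3 gap.py 5;python3 mk.py 5
python3 - <<'E'
import cv2,numpy as np
s=cv2.imread('pics/g_5_side.png')[215:275,240:320];t=cv2.imread('pics/g_5_top.png')[190:250,360:440]
cv2.imwrite('pics/g5.png',cv2.resize(np.hstack([s,t]),None,fx=5,fy=5,interpolation=cv2.INTER_CUBIC))
E
```

```text
t 6.05 p [ 0.563 -0.105  0.15 ] w -0.003 F [-1.  -0.7  0.5]
q [-0.028  0.201  0.01   2.278  0.827  0.221  0.48 ]
tcp in lip0 (mm) [ 49.5  -3.  -20.8] Rlip [[-0.97, 0.02, -0.25], [0.02, 1.0, -0.02], [0.25, -0.02, -0.97]]
rotvec to target deg [ -1.3 -14.3  -1.3]
side lip shift mm 73.7 cost 0.075 remaining 1.6
top lip shift mm 74.1 cost 0.047 remaining 1.3
side lip [73.6  5.1] 0.063
  z0 -0.017 marker [51.7 24.4] 0.548 diff 21.9
  z0 -0.012 marker [57.6 16.9] 0.492 diff 16.1
  z0 -0.006 marker [66.7  9.6] 0.4 diff 6.9
  z0 0 marker [72.8  1.6] 0.259 diff 0.8
  z0 0.005 marker [78.9 -3.7] 0.301 diff -5.3
  z0 0.01 marker [84.9 -9.3] 0.42 diff -11.3
top lip [74.2  0.3] 0.045
  z0 -0.017 marker [68.1 -1.5] 0.483 diff 6.2
  z0 -0.012 marker [68.5 -1.4] 0.425 diff 5.7
  z0 -0.006 marker [69.7 -1.5] 0.335 diff 4.5
  z0 0 marker [72.5 -1.4] 0.211 diff 1.8
  z0 0.005 marker [75.4 -0.5] 0.128 diff -1.1
  z0 0.01 marker [77.2  0.4] 0.244 diff -3.0
```

View pics/g5.png

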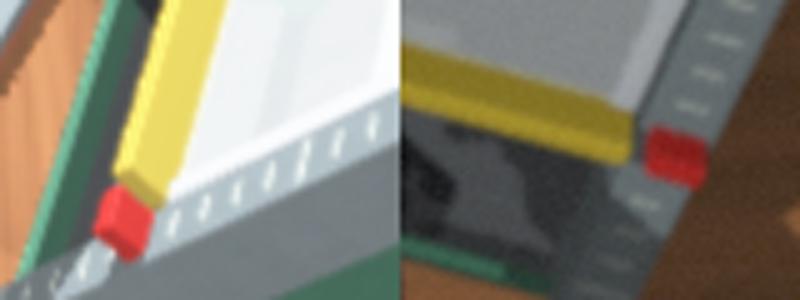

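Request:
arm_command(commands=[[[0.008,0,0.001],[0,0,0],-1],[[0.01,0,0.0],[0,0,0],-1],[[0.002,0,-0.02],[0,0,0],-1],[[0,0,-0.03],[0,0,0],-1],[[0,0,-0.03],[0,1,0],-1],[[0,0,-0.03],[0,2,0],-1],[[0,0,0],[0,0,0],-1]])

```text
time_s: 7.02
tcp_pos: [0.4942, -0.084, 0.238]
tool_rot: [-3.139, 0.485, 2.84]
force: [-0.1, -0.1, 0.3]
gripper_width: -0.003
```

```bash
python3 gap.py 6;python3 mk.py 6|grep -E "side|top|z0 0"
python3 - <<'E'
import cv2,numpy as np
s=cv2.imread('pics/g_6_side.png')[100:380,180:400];t=cv2.imread('pics/g_6_top.png')[50:330,200:510]
cv2.imwrite('pics/g6.png',cv2.resize(np.hstack([s,t]),None,fx=1.5,fy=1.5,interpolation=cv2.INTER_CUBIC))
E
```

```text
t 7.03 p [ 0.494 -0.084  0.238] w -0.003 F [-0.1 -0.1  0.3]
q [ 0.064 -0.039 -0.132  2.236  0.345  0.514  0.936]
tcp in lip0 (mm) [60.5 -1.  92.4] Rlip [[-0.95, 0.02, -0.3], [0.03, 1.0, -0.02], [0.3, -0.03, -0.95]]
rotvec to target deg [ -1.2 -17.2  -1.4]
side lip shift mm 73.7 cost 0.069 remaining 1.6
top lip shift mm 74.2 cost 0.034 remaining 1.1
side lip [73.7  5.3] 0.058
  z0 0 marker [73.3  1.6] 0.232 diff 0.3
  z0 0.005 marker [78.1 -3.4] 0.3 diff -4.4
  z0 0.01 marker [85.  -9.3] 0.44 diff -11.3
top lip [74.2  0.3] 0.033
  z0 0 marker [72.6 -1.4] 0.218 diff 1.5
  z0 0.005 marker [75.6 -0.7] 0.126 diff -1.5
  z0 0.01 marker [76.6  0.2] 0.243 diff -2.5
```

View pics/g6.png

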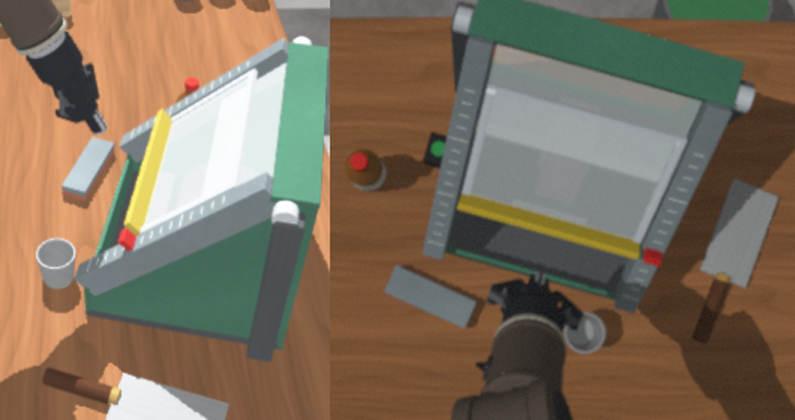

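```bash
python3 -c "
from cell import *
print(sign_off())"
```

```text
the job is handed in; nothing more can be done
None
```

I pushed the window up about 74 mm from beneath the lip with the closed fingers, then drew the hand clear and handed the job in at about 7 s.

- **Height:** after the hand came away, the lip stood 73.7 mm (side camera) and 74.2 mm (top camera) up from where it started. The marker's first measured position was 75.3 mm up, so the lip is 1 to 2 mm below it. The window did not move when I withdrew.
- **Disagreements:** fits of the marker alone varied more. The better-fitting ones put the lip between 4 mm below and 2 mm above the marker. Some rejected fits with poor overlap fell outside ±10 mm. By eye the edges line up.
- **Contact and bystanders:** the wrist read at most about 4 N while pushing and under 0.5 N after the retreat. In the last picture the cup sits at its starting pixel position. I checked the marker, whetstone, cleaver and bottle only by eye, and they look where they were.
- **Finger position:** the fingertips appeared nearly 30 mm farther back in the pictures than the reported tool position implied. I set their depth under the lip from the pictures instead.
- **Tool angle:** the arm reached its joint limits before the tool was square to the slope, so I pushed with it leaning about 13 to 14 degrees off square.

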